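# Take the drilled plate out of the clamshell jig

## Robot

A 6-joint arm with a two-finger parallel gripper is mounted at the origin on a cart in front of the work surface, level with it; the furniture and walls round the work are solid. World frame = base frame: x ahead of the robot, y to its left, z up, the work surface at z = 0. Lengths are in mm, angles in degrees, forces in N, time in s.
With the tool pointing down it reaches from about 325 to 1000 mm from the base axis. Payload 5.1 kg.
Tool frame: the origin (TCP) lies midway between the tips of the shut fingers; the grasp point (between the pads) lies 19 mm behind it; z points along the fingers, y is the line along which they close (so a half turn about z gives the same grasp; the last joint's range is limited). The gripper opens to 85 mm and grips with 20 to 120 N. Pads are 22 mm wide; open, the fingers measure 114 mm over their backs; the gripper's body (76 mm by 85 mm) begins 54 mm behind the grasp point. The pads swing forward as they close: fully open they stand 13 mm farther back than shut.
Start: joints at [61.788, 7.093, 94.555, -0, 78.352, -4.733], TCP at [258.996, 596.159, 231.322] pointing down, gripper open.
Joint ranges: [-149.61, 149.61], [-58.7, 133.49], [1.44, 155.28], [-77.14, 257.14], [18.33, 153.61], [-166.67, 166.67]. Speed limits (degrees/s): [147.25, 147.25, 180, 180, 180, 180].

## Interface

Orientations are given as [roll, pitch, yaw] about the fixed x, y, z axes, in that order (R = Rz(yaw) Ry(pitch) Rx(roll)).
In Python, from station import ctrl gives the robot as it stands.
- The arm moves only by the shell command python3 -m creep 'ROWS'. ROWS is JSON, a list of rows, each a list of 5 numbers: the shift along the world's x, y, z in mm, then the turn about the world's z in rad, then the closure in counts, from 0 (fully open) to 255 (shut). A call has 1 to 12 rows; each row is the pose to reach, as a shift and turn from the pose commanded when the call began; what a row does not reach only later rows make up. A row lasts 1/10 s, in which the tool goes at most 50 mm and 8.59 degrees, less where a joint would pass 70% of its speed; a pose out of reach is approached as far as the arm can. A call with a gripper value outside its range is refused whole. The fingers move at their own pace and stop on an object; the grip force is fixed at half the most. Time passes only in rows, so rows that repeat a pose let the fingers close. It gives the time, the measured TCP pose, the force, the opening and the grip force at its end, in the units of the state.
- ctrl.state(): the state, without advancing time (a new reading comes with each control period).
- ctrl.snapshot(name): name is "side" or "top"; returns a dict with "image" (480x640x3 uint8, red, green, blue), "range_z" (480x640 float32, mm along the optical axis (not along the pixel's ray), 0 where there is no reading), "mtx" (3x3 intrinsics, pixels), "k1" (the pictures are not rectified: a ray, as slopes to the right and down, at radius r is drawn at 1 + k1 r^2 times it, then the intrinsics apply), "R" (3x3) and "t" (3): a world point X has camera coordinates R X + t. Camera axes: x right, y down, z forward; pixel columns grow to the right and rows downward; lengths in mm; the calibration is good to about 2 mm. A picture is of the moment at which its call begins.
- ctrl.hand_in(): hands the job in; it is judged then, once.
Trained networks look in the newest picture that a camera, given by its name, has taken for a name from the list of things; names that differ only in an ending like _2 or _b are one class to them, and where a whole thing is asked for, a point or a joint stands for the part that bears it (a point fixed in the world has none). Each returns a list of dicts, best first, with "conf" (0 to 1); they miss things now and then, are a little off and sometimes report something else, mostly with a low value. They report only what shows in the picture. A call takes as long as a camera call. They do not tell look-alikes from the thing itself.
- ctrl.recognise(camera, target): "extent" ([centre column, centre row, width, height] as shares, 0 to 1, of the picture: columns of its width, rows of its height, round what is visible of it).
- ctrl.trace(camera, target): "mask" (480x640 bool, what is visible of it) and "extent" ([centre column, centre row, width, height] as shares, 0 to 1, of the picture: columns of its width, rows of its height, round what is visible of it).
- ctrl.pinpoint(camera, target): "at" ([row, column] as shares, 0 to 1, of the picture: columns of its width, rows of its height: a listed point, or the origin of a listed thing).
The state is a dict: "clock": time; "joint_positions": joint angles; "qd": joint speeds; "joint_torque": joint torques, N m; "tool_pos": TCP position; "orientation": TCP orientation; "force": force on the tool from outside, world axes, zero at the start; "moment": the same for the moment, N m; "finger_gap": finger opening in mm; "grasp_force": force on a finger pad.
Only numpy, scipy, OpenCV 4.12 (cv2) and the standard library are available. Lean on these libraries where they do the work, as an engineer would, in place of code of your own. Each camera call takes 0.05 s, during which the arm holds its last target. There are 200 camera calls.

## Task

Swing the blue lid of the clamshell jig up by its red handle, past vertical, until it stays open by itself. Then lift the black drilled plate out of the jig and lay it gently, flat, in the green tray, leaving the lid open.

Things in the scene. Friction and masses are not known exactly. Their poses are not given: they have to be found in the camera images.
- jig: Fixed clamshell jig, slab 116 (x) x 112 (y) x 10 mm; origin centre of underside, z up, -x its front (handle side). A 50 x 34 mm pedestal, top z=34, carries the plate between four dark corner stops (top z=40, 2.5 mm play); beside the plate's middle 45 mm, to +y and -y, fingers have room down to the slab. Hinge axis along y at x=+52, z=48. Shut lid fills x -42 to 48, y +-48, z 45 to 51.
- jig_lid (a joint): Lid hinge, rad: 0 shut, pi/2 upright, stop at 2.0; grows as the handle swings up and over to the jig's +x. Swings freely (0.18 kg, no spring): let go below about 1.4 it falls shut, past vertical it falls gently to the stop and stays.
- lid_handle (a point): Middle of the lid's handle: a red round bar, 10 mm thick, parallel to the hinge axis, 114 mm from it along the lid and 30 mm above the lid's mid-plane (lid shut: jig x=-62, y=0, z=78). The 60 mm of bar between its two thin steel arms is free to grip; the bar can turn in a grip across it. Axes are the lid's (shut: parallel to the jig's).
- plate: The loose black drilled plate that starts in the jig under the lid: 46 (x) x 60 (y) x 8 mm, 45 to 90 g; origin centre of underside, z up. In the jig its long side runs along the jig's x, underside 34 mm over the counter. Grip it across the 46 mm. (A longer, narrower black plate, 32 x 78 mm, lies on the counter: not the one wanted.)
- tray: Fixed shallow green tray, 150 (x) x 140 (y) mm outside, walls 4 mm thick and 12 mm high, floor 4 mm thick; origin at the centre of its underside, z up.
Not all that is in view belongs to the job. There is more than one size of the tray; the job needs the larger.

How it is judged:
By the outcome, as a careful person would: the job done as asked, in the order asked, and still so for the second after the job is handed in, with the robot touching nothing.
It also fails if it takes over 51 s, if anything falls off the work surface, if the arm or the gripper's body presses on something with over 40 N, if the wrist force passes 120 N, or if a joint passes its speed limit or range.

## Working session

There is one attempt and no reset: what is moved stays moved. The work goes in short steps, Python scripts to look and compute and a shell command to move; the robot and the scene stay as the last step left them, time stands still between calls to the robot, and variables do not carry over. Pictures are saved under pics/ and viewed, at most 10 in all, crops included, and the job is handed in when it is done.

```bash
mkdir -p pics
cat > h.py <<'E'
import numpy as np, cv2
from station import ctrl
def ray(s,u,v):
    K=s["mtx"]; d=np.array([(u-K[0,2])/K[0,0],(v-K[1,2])/K[1,1]]); p=d.copy()
    for _ in range(20): p=d/(1+s["k1"]*(p@p))
    return np.array([p[0],p[1],1.])
def pix(s,u,v,z=None):
    "world point at pixel, from depth, or on plane z"
    R=np.array(s["R"]);t=np.array(s["t"]);r=ray(s,u,v)
    if z is None: return R.T@(r*s["range_z"][int(round(v)),int(round(u))]-t)
    c=-R.T@t; d=R.T@r; return c+d*(z-c[2])/d[2]
def cloud(s,mask):
    vs,us=np.nonzero(mask&(s["range_z"]>0)); return np.array([pix(s,u,v) for u,v in zip(us,vs)])
def save(s,n): cv2.imwrite("pics/"+n,cv2.cvtColor(np.asarray(s["image"]),cv2.COLOR_RGB2BGR))
E
python3 - <<'E'
from h import *
for c in("top","side"):
    s=ctrl.snapshot(c); save(s,c+"0.png")
    print(c,"cam",-np.array(s["R"]).T@s["t"])
    for n in("jig","jig_lid","plate","tray"):
        for d in ctrl.trace(c,n)[:3]:
            e=np.array(d["extent"])*[640,480,640,480]; P=cloud(s,d["mask"])
            print(n,round(d["conf"],2),e.round(),np.median(P,0).round() if len(P) else None)
    for n in("lid_handle","jig","plate","tray"):
        for d in ctrl.pinpoint(c,n)[:3]:
            v,u=np.array(d["at"])*[480,640]; print("pt",n,round(d["conf"],2),round(u),round(v),pix(s,u,v).round())
print(ctrl.state())
E
```

```text
top cam [ 308.28054031   62.80316143 1468.41640673]
jig 0.97 [406. 186.  50.  53.] [ 532. -194.   52.]
jig_lid 0.89 [408. 184.  41.  51.] [ 536. -201.   53.]
tray 0.94 [202. 309.  41.  38.] [229. 340.   5.]
tray 0.8 [297. 206.  60.  65.] [498.  87.   6.]
pt lid_handle 0.67 412 205 [ 477. -208.   79.]
pt jig 0.71 405 185 [ 534. -196.   51.]
pt tray 0.85 201 311 [226. 336.  -1.]
pt tray 0.64 292 204 [497.  92.   5.]
side cam [-510.81080935 -779.06812813  926.33366237]
jig 0.7 [427. 278.  56.  55.] [ 518. -212.   46.]
jig_lid 0.89 [432. 270.  48.  28.] [ 537. -206.   50.]
tray 0.91 [333. 245.  71.  44.] [497.  87.   4.]
pt lid_handle 0.62 421 271 [ 474. -213.   80.]
pt jig 0.56 426 286 [ 509. -214.   16.]
pt tray 0.56 330 245 [496.  89.  -1.]
{'clock': 0.9, 'joint_positions': array([ 6.17885256e+01,  7.09314934e+00,  9.45542133e+01, -1.71242687e-03,
        7.83541443e+01, -4.73295302e+00]), 'qd': array([ 0.10973001,  0.0167069 , -0.06641564,  0.05754032,  0.04933615,
       -0.05948486]), 'joint_torque': array([-4.02454625e-04, -4.23588789e+01, -3.65763259e+01, -7.61379670e-05,
        4.75491997e-04,  3.44042192e-06]), 'tool_pos': array([258.99370756, 596.1565979 , 231.33343408]), 'orientation': array([-1.79998360e+02,  1.54710790e-03,  1.56521824e+02]), 'force': array([ 0.1165608 ,  0.01826347, -0.00518599]), 'moment': array([-0.00209206,  0.00141646, -0.00773491]), 'grasp_force': 0.0, 'finger_gap': 85.64181133381847}
```

Run:
```python
import cv2
a=cv2.imread("pics/top0.png")[130:360,150:500]; cv2.imwrite("pics/topc.png",cv2.resize(a,None,fx=2.28,fy=2.28,interpolation=cv2.INTER_CUBIC))
a=cv2.imread("pics/side0.png")[200:360,270:510]; cv2.imwrite("pics/sidec.png",cv2.resize(a,None,fx=3.3,fy=3.3,interpolation=cv2.INTER_CUBIC))
```

```text
(no output)
```

View pics/topc.png

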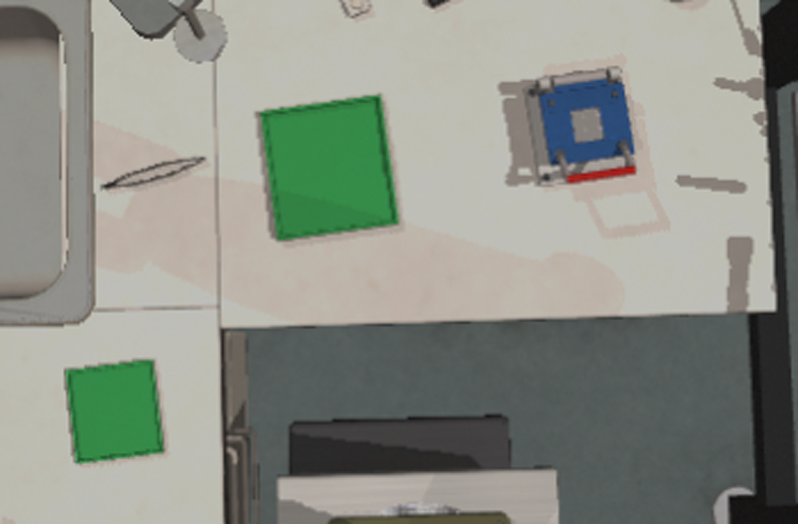

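View pics/sidec.png

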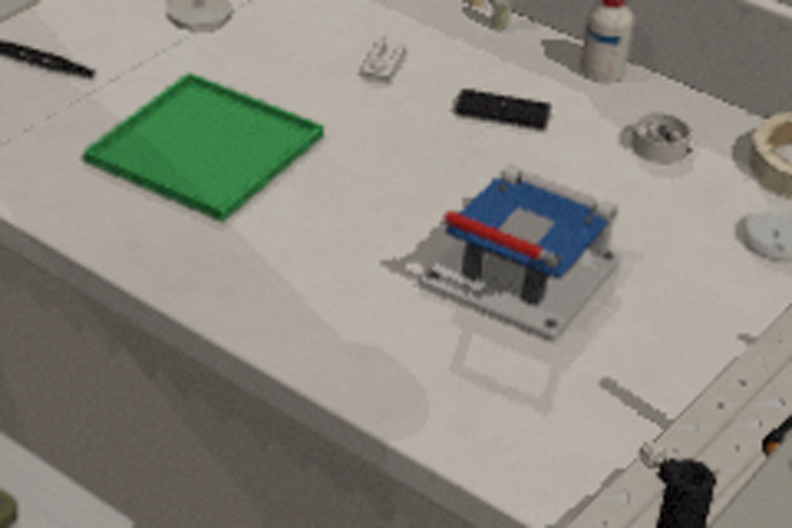

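The top crop shows the lid's red handle bar at (567–634, 175) and the blue lid at (587, 122), with the large green tray at (330, 168) and the small one at (115, 410). The side crop shows the narrow black plate on the counter at (503, 108), which is not the one wanted. The wanted plate is under the lid. So the picks are the larger tray at full-picture (297, 206) and the jig at (406, 186). Next I measure the yaws.

```bash
cat > m.py <<'E'
from h import *
def rect(P):
    (c,w,a)=cv2.minAreaRect(P[:,:2].astype(np.float32)); return np.round(c,1),np.round(w,1),round(a,1)
def mask(s,k):
    h=cv2.cvtColor(np.asarray(s["image"]),cv2.COLOR_RGB2HSV).astype(int); H,S,V=h[...,0],h[...,1],h[...,2]
    return {"red":((H<8)|(H>172))&(S>150)&(V>80),"blue":(H>100)&(H<125)&(S>120),"green":(H>45)&(H<80)&(S>100)}[k]
E
python3 - <<'E'
from m import *
for c in("top","side"):
    s=ctrl.snapshot(c)
    for k in("red","blue","green"):
        P=cloud(s,mask(s,k))
        lo,hi={"red":(60,100),"blue":(40,65),"green":(-10,20)}[k]
        P=P[(P[:,2]>lo)&(P[:,2]<hi)&(P[:,0]>380)&(P[:,0]<620)&(P[:,1]>-300)&(P[:,1]<200)]
        print(c,k,len(P),rect(P),np.median(P,0).round(1),P.mean(0).round(1))
        if k=="red":
            d=np.linalg.svd(P-P.mean(0))[2][0]; print("bar dir",d, P.min(0),P.max(0))
E
```

```text
top red 88 (array([ 474.1, -208.9]), array([ 7.5, 72.5]), 7.2) [ 473.8 -208.4   84. ] [ 474.1 -208.4   83.9]
bar dir [-0.12233721  0.99239464 -0.01365601] [ 467.22893707 -245.26890916   75.48552793] [ 481.79967231 -173.17043943   92.10142854]
top blue 915 (array([ 537.7, -200.7]), array([86.2, 94.7]), 7.6) [ 540.7 -200.3   52.6] [ 539.  -200.5   52.6]
top green 2976 (array([500.8,  88.4]), array([150.9, 138.5]), 6.7) [499.6  88.    5.7] [500.   88.    5.9]
side red 94 (array([ 471.2, -209.2]), array([14.6, 73.1]), 7.9) [ 471.4 -208.8   81.4] [ 471.  -209.    81.3]
bar dir [ 1.15384920e-01 -9.93320467e-01  8.77641362e-04] [ 462.8018377  -245.50011199   76.69946536] [ 479.80421992 -173.01814806   85.98541045]
side blue 522 (array([ 537.7, -201.8]), array([97.2, 96.4]), 8.1) [ 544.6 -204.5   50.3] [ 540.5 -203.3   50.2]
side green 1738 (array([497.5,  87.6]), array([156.9, 144.7]), 6.1) [498.   87.7   4.1] [499.3  88.4   4.7]
```

```bash
python3 -m creep '[[13,-48,0,-0.1,0],[26,-96,0,-0.2,0],[39,-144,0,-0.3,0],[52,-192,0,-0.4,0],[65,-240,0,-0.5,0],[78,-288,0,-0.6,0],[91,-336,0,-0.7,0],[104,-384,0,-0.8,0],[117,-432,0,-0.9,0],[130,-480,0,-1.03,0],[143,-528,0,-1.03,0],[156,-576,0,-1.03,0]]'
```

```text
clock: 2.2
tool_pos: [415.1, 18.2, 231.8]
orientation: [179.9, 0.0, 97.5]
force: [1.2, 0.5, -1.5]
finger_gap: 85.2
grasp_force: 0.0
```

```bash
python3 -m creep '[[12,-46,0,0,0],[24,-92,-10,0,0],[36,-138,-25,0,0],[48,-184,-45,0,0],[58,-226,-60,0,0],[58,-227,-90,0,0],[58,-227,-101,0,0],[58,-227,-101,0,0]]'
python3 - <<'E'
from m import *
for c in("side","top"):
    s=ctrl.snapshot(c); P=cloud(s,mask(s,"red")); P=P[(P[:,2]>60)&(P[:,2]<100)&(P[:,0]>380)&(P[:,0]<620)&(P[:,1]>-300)&(P[:,1]<-100)]; print(len(P),P.mean(0) if len(P) else 0)
    if c=="side": cv2.imwrite("pics/a.png",cv2.resize(cv2.cvtColor(s["image"],4)[180:340,320:540],None,fx=3.6,fy=3.6))
E
```

```text
clock: 3.0
tool_pos: [471.5, -205.8, 128.0]
orientation: [-179.8, -0.2, 97.5]
force: [0.3, 0.8, -0.4]
finger_gap: 85.5
grasp_force: 0.0
95 [ 471.43065453 -209.00670763   80.84740793]
2 [ 471.62695701 -173.25441122   82.27538742]
```

View pics/a.png

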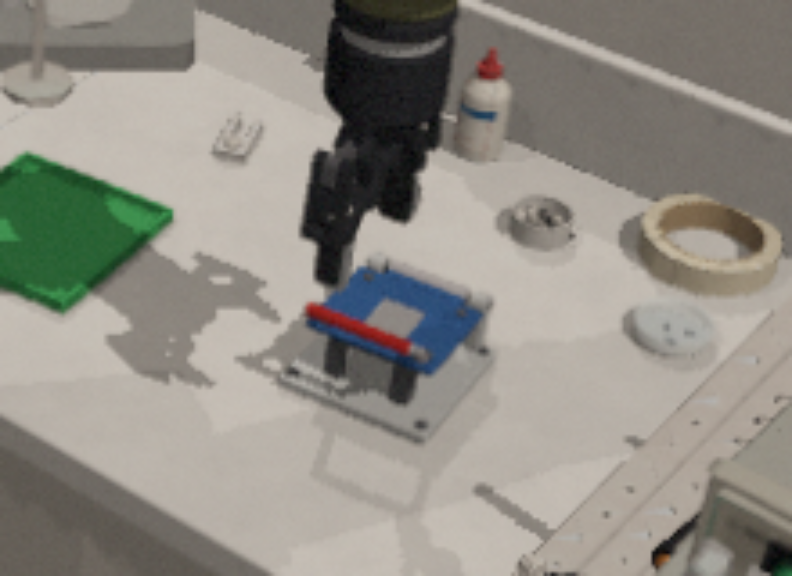

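The fingers straddle the bar, which lies at about (365, 325) in the crop, with one finger in front and one behind. Going down and closing.

```bash
python3 -m creep '[[2,-3,-35,0,0],[2,-3,-65,0,0],[2,-3,-65,0,0],[2,-3,-65,0,255],[2,-3,-65,0,255],[2,-3,-65,0,255],[2,-3,-65,0,255],[2,-3,-65,0,255],[2,-3,-65,0,255],[2,-3,-65,0,255],[2,-3,-65,0,255],[2,-3,-65,0,255]]'
```

```text
clock: 4.3
tool_pos: [474.8, -210.2, 66.2]
orientation: [-180.0, 0.0, 97.5]
force: [-3.1, -0.7, 5.0]
finger_gap: 7.7
grasp_force: 58.6
```

```bash
python3 -m creep '[[3,0,10,0,255],[7,1,19,0,255],[12,2,29,0,255],[17,2,37,0,255],[23,3,45,0,255],[30,4,53,0,255],[30,4,53,0,255]]'
```

```text
clock: 5.0
tool_pos: [504.3, -206.5, 120.8]
orientation: [-179.8, 0.0, 97.5]
force: [-10.3, -1.8, 8.1]
finger_gap: 7.7
grasp_force: 59.1
```

```bash
python3 -m creep '[[8,1,7,0,255],[16,2,13,0,255],[24,3,19,0,255],[33,4,24,0,255],[42,6,28,0,255],[52,7,31,0,255],[62,8,33,0,255],[72,10,34,0,255],[82,11,35,0,255],[93,12,34,0,255],[103,13,33,0,255],[113,15,31,0,255]]'
```

```text
clock: 6.2
tool_pos: [619.9, -192.3, 152.9]
orientation: [179.8, 0.2, 97.5]
force: [-0.2, -5.2, 2.6]
finger_gap: 7.3
grasp_force: 60.7
```

```bash
python3 -m creep '[[10,1,-3,0,255],[19,3,-7,0,255],[28,4,-12,0,255],[36,5,-17,0,255],[36,5,-17,0,255]]'
python3 - <<'E'
from m import *
s=ctrl.snapshot("side"); cv2.imwrite("pics/b.png",cv2.resize(cv2.cvtColor(s["image"],4)[180:340,320:540],None,fx=3.6,fy=3.6))
E
```

```text
clock: 6.7
tool_pos: [656.1, -187.8, 134.0]
orientation: [179.8, 0.3, 97.5]
force: [0.7, -7.0, 3.7]
finger_gap: 7.5
grasp_force: 62.7
```

View pics/b.png

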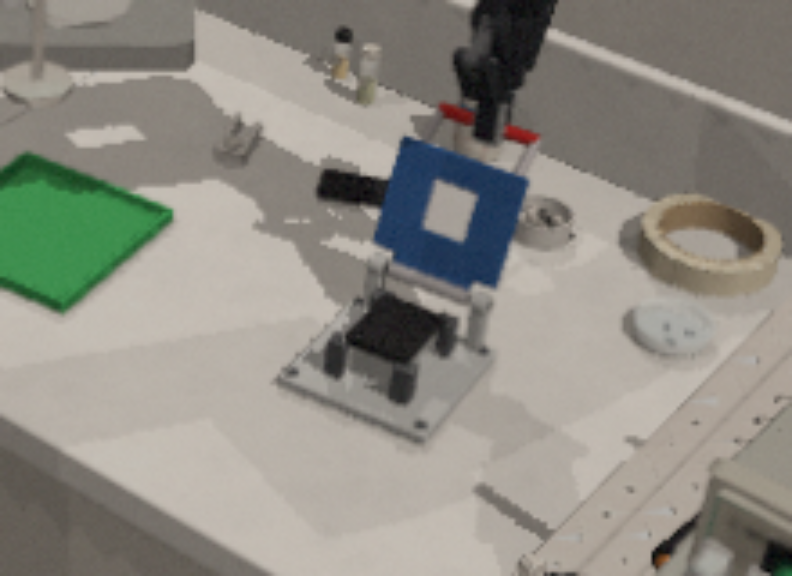

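The lid stands well past vertical at (450, 215), still held at the bar (490, 120). The plate sits in the jig at (395, 330). I'll open the fingers part way, then rise.

```bash
python3 -m creep '[[0,0,0,0,180],[0,0,0,0,180],[0,0,0,0,180],[0,0,0,0,180],[0,0,10,0,180],[0,0,25,0,180],[0,0,50,0,180],[0,0,90,0,180],[0,0,120,0,180]]'
python3 - <<'E'
from m import *
s=ctrl.snapshot("top")
for d in ctrl.trace("top","plate")[:3]:
    e=np.array(d["extent"])*[640,480,640,480]; P=cloud(s,d["mask"]); print(d["conf"],e.round(),np.median(P,0).round(1),rect(P))
for c in ("top","side"):
    if c=="side": s=ctrl.snapshot(c)
    P=cloud(s,np.asarray(s["image"]).max(2)<70); P=P[(P[:,2]>34)&(P[:,2]<50)&(np.hypot(P[:,0]-535,P[:,1]+201)<45)]
    print(c,len(P),P.mean(0),rect(P))
    P=cloud(s,mask(s,"red"));P=P[(P[:,0]>600)&(P[:,1]<-100)&(P[:,0]<720)&(P[:,2]>60)];print("red",P.mean(0) if len(P) else 0)
E
```

```text
clock: 7.65
tool_pos: [654.4, -186.0, 256.3]
orientation: [179.9, 0.1, 97.5]
force: [1.1, 0.1, 0.6]
finger_gap: 25.2
grasp_force: 0.0
top 0 [nan nan nan] (array([0., 0.]), array([0., 0.]), 0.0)
red [ 658.02666408 -150.03001442  145.27504585]
side 352 [ 533.38837458 -203.1394015    41.03832687] (array([ 534.3, -201.4]), array([72.9, 62.9]), 6.5)
red [ 658.84571526 -185.67659642  141.84051547]<stdin>:8: RuntimeWarning: Mean of empty slice.
  ret = um.true_divide(
```

```bash
python3 -m creep '[[-30,-4,0,-0.14,180],[-60,-8,0,-0.28,120],[-90,-12,0,-0.42,60],[-120,-15,0,-0.56,0],[-120,-15,0,-0.7,0],[-120,-15,-20,-0.84,0],[-120,-15,-50,-0.98,0],[-120,-15,-90,-1.12,0],[-120,-15,-125,-1.26,0],[-120,-15,-146,-1.41,0],[-120,-15,-146,-1.571,0],[-120,-15,-146,-1.571,0]]'
python3 - <<'E'
from m import *
s=ctrl.snapshot("side"); cv2.imwrite("pics/c.png",cv2.resize(cv2.cvtColor(s["image"],4)[180:340,320:540],None,fx=3.6,fy=3.6))
E
```

```text
clock: 9.0
tool_pos: [532.6, -200.2, 104.3]
orientation: [-179.9, 0.2, 7.5]
force: [-0.7, 0.4, 0.0]
finger_gap: 85.2
grasp_force: 0.0
```

View pics/c.png

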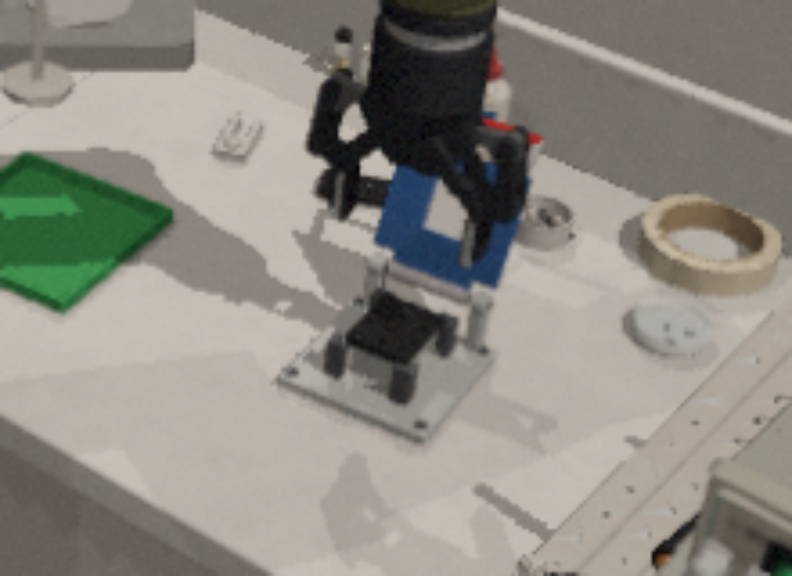

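The lid stays open at (440, 220), and the open fingers straddle the plate (395, 330) across the jig's y. Going down to grip.

```bash
python3 -m creep '[[0,0,-35,0,0],[0,0,-65,0,0],[0,0,-76,0,0],[0,0,-76,0,0],[0,0,-76,0,200],[0,0,-76,0,200],[0,0,-76,0,200],[0,0,-76,0,200],[0,0,-76,0,200],[0,0,-76,0,200],[0,0,-76,0,200],[0,0,-76,0,200]]'
```

```text
clock: 10.25
tool_pos: [535.6, -201.6, 32.7]
orientation: [179.9, -0.2, 7.5]
force: [-0.6, 0.6, 6.2]
finger_gap: 44.2
grasp_force: 61.8
```

```bash
python3 -m creep '[[0,0,4,0,200],[0,0,10,0,200],[0,0,20,0,200],[0,0,40,0,200],[0,0,70,0,200],[0,0,100,0,200],[0,0,100,0,200]]'
python3 - <<'E'
from m import *
s=ctrl.snapshot("side"); cv2.imwrite("pics/d.png",cv2.resize(cv2.cvtColor(s["image"],4)[180:340,320:540],None,fx=3.6,fy=3.6))
E
```

```text
clock: 10.95
tool_pos: [537.1, -202.3, 136.4]
orientation: [179.7, -0.5, 7.5]
force: [0.2, -0.3, -0.7]
finger_gap: 43.6
grasp_force: 61.2
```

View pics/d.png

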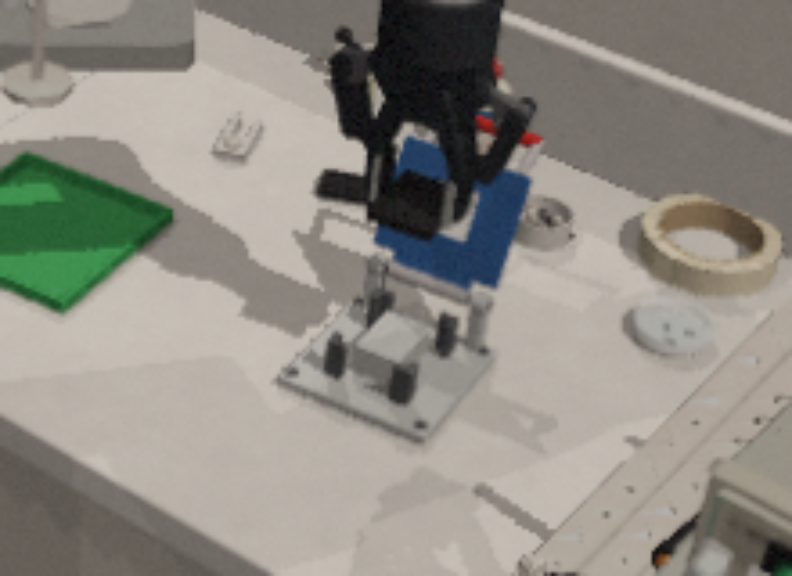

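The plate hangs level in the grip at (415, 205), and the jig pedestal is empty at (390, 340). Carrying it to the tray.

```bash
python3 -m creep '[[-4,36,0,0,200],[-8,72,0,0,200],[-13,108,0,0,200],[-17,144,0,0,200],[-21,180,0,0,200],[-26,216,0,0,200],[-30,252,-10,0,200],[-34,289,-30,0,200],[-34,289,-60,0,200],[-34,289,-90,0,200],[-34,289,-115,0,200],[-34,289,-115,0,200]]'
```

```text
clock: 12.2
tool_pos: [495.0, 88.0, 10.0]
orientation: [-180.0, 0.6, 7.5]
force: [-1.4, -0.3, -1.4]
finger_gap: 44.2
grasp_force: 61.4
```

```bash
python3 -m creep '[[0,0,-4,0,200],[0,0,-7,0,200],[0,0,-10,0,200],[0,0,-12,0,200],[0,0,-13,0,200],[0,0,-13,0,200],[0,0,-13,0,200]]'
python3 - <<'E'
from m import *
s=ctrl.snapshot("side"); cv2.imwrite("pics/e.png",cv2.resize(cv2.cvtColor(s["image"],4)[170:310,250:430],None,fx=4,fy=4))
E
```

```text
clock: 12.9
tool_pos: [500.4, 88.1, 2.7]
orientation: [180.0, -0.0, 7.5]
force: [-0.3, -0.9, 0.6]
finger_gap: 44.2
grasp_force: 61.6
```

View pics/e.png

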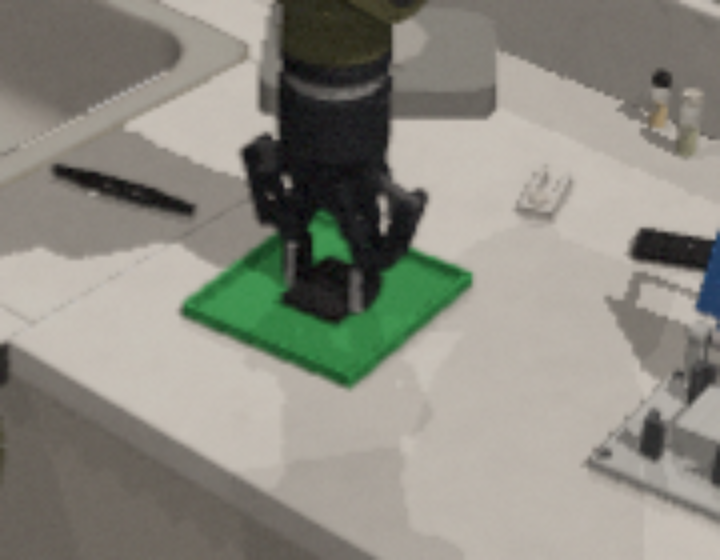

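The plate is over the middle of the tray at (330, 290), just above the floor. I'll creep down to contact.

```bash
python3 -m creep '[[0,0,-0.5,0,200],[0,0,-1,0,200],[0,0,-1.5,0,200],[0,0,-1.5,0,200]]'
```

```text
clock: 13.35
tool_pos: [500.4, 88.1, 2.6]
orientation: [180.0, 0.0, 7.5]
force: [-5.4, 0.5, 12.5]
finger_gap: 44.1
grasp_force: 63.0
```

```bash
python3 -m creep '[[0,0,0.7,0,200],[0,0,0.7,0,100],[0,0,0.7,0,80],[0,0,0.7,0,60],[0,0,0.7,0,60],[0,0,0.7,0,60],[0,0,15,0,60],[0,0,40,0,60],[0,0,80,0,60],[-20,0,120,0,60],[-70,0,150,0,60],[-120,0,150,0,60]]'; python3 -m creep '[[-50,0,20,0,60],[-50,0,20,0,60]]'
python3 - <<'E'
from m import *
s=ctrl.snapshot("top"); P=cloud(s,np.asarray(s["image"]).max(2)<70); P=P[(P[:,2]<30)&(P[:,2]>0)&(np.hypot(P[:,0]-500,P[:,1]-88)<60)]; print(len(P),len(P) and (rect(P),P.mean(0),P[:,2].std()))
s=ctrl.snapshot("side"); P=cloud(s,np.asarray(s["image"]).max(2)<70); P=P[(P[:,2]<30)&(P[:,2]>0)&(np.hypot(P[:,0]-500,P[:,1]-88)<60)]; print(len(P),len(P) and (rect(P),P.mean(0),P[:,2].std()))
cv2.imwrite("pics/f.png",cv2.resize(cv2.cvtColor(s["image"],4)[160:320,250:510],None,fx=3,fy=3))
E
```

```text
clock: 14.55
tool_pos: [389.4, 88.3, 156.1]
orientation: [180.0, -0.5, 7.5]
force: [-0.6, 0.4, 0.9]
finger_gap: 65.1
grasp_force: 0.0
clock: 14.75
tool_pos: [335.6, 88.5, 174.4]
orientation: [180.0, -0.6, 7.5]
force: [0.8, -1.4, -0.1]
finger_gap: 65.4
grasp_force: 0.0
388 ((array([502.9,  87.5]), array([61.1, 44.5]), 7.7), array([502.26016457,  87.30478775,  12.87704448]), np.float64(3.7863570859707543))
250 ((array([501.2,  86.3]), array([69. , 46.8]), 10.4), array([498.17642851,  84.28803215,  11.24961464]), np.float64(2.7898529198076223))
```

View pics/f.png

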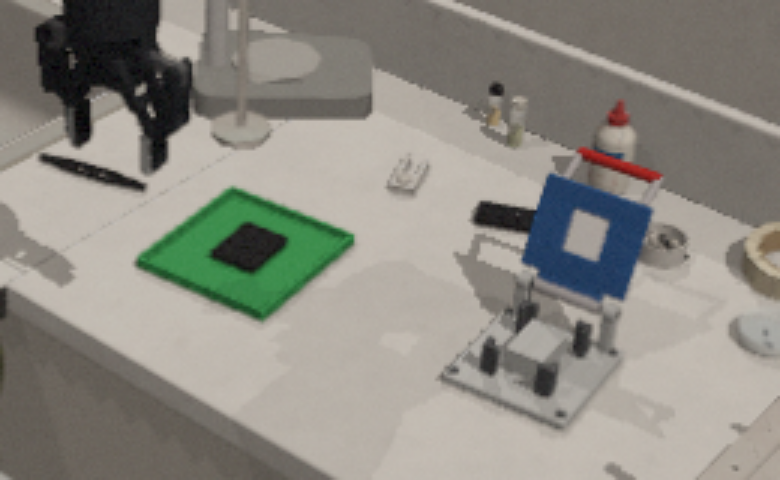

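The plate lies flat in the large tray at (250, 247), the lid stands open at (588, 235), and the gripper is clear of everything.

```bash
python3 -c "
from station import ctrl
print(ctrl.hand_in())"
```

```text
the job is handed in; nothing more can be done
None
```

The job is handed in at about 15 s of the 51 s allowed: the lid stands open by itself and the drilled plate lies flat in the larger green tray, with the robot touching nothing; no verdict came back.

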